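Offer the cutting board out over the ledge end

TASK

Push the white cutting board that lies on the raised steel ledge back until its long side is square and flush against the upstand along the ledge's far edge; then push it along the upstand towards the end where the tub of small cups stands, until about a third of its length sticks out past that end, so that the next person can get hold of its edge. Only push it, never lift it or let it drop: leave it lying flat, still flush with the upstand, and do not disturb the other things.

Things in the scene. Friction and masses are not known exactly. Their poses are not given: they have to be found in the camera images.
- board: White plastic cutting board, 100 mm (its x) by 180 mm (its y) by 10 mm thick, 0.12 to 0.24 kg, loose, lying flat on the ledge; origin at the centre of its underside. It starts 20 to 40 mm nearer to the robot than flush with the upstand, up to 0.17 rad askew, its length roughly along the ledge. Its two sides are too far apart for most grippers.
- ledge: Fixed raised steel shelf: 190 mm deep (its x, pointing away from the robot), 480 mm long (its y), both ends open; origin on the table below the centre of the shelf. Its flat top is 80 mm above the table. Along the far edge stands an upstand, 30 mm high and 10 mm thick, over the whole length; its near face is at x = +85 mm in the ledge's frame (so the flush board has its origin at x = +35 mm). The ends are at y = +240 and -240 mm. Turned up to 0.15 rad on the table.
- tub: Grey open plastic tub full of small steel cups, 200 mm (its x) by 140 mm by 60 mm high, standing on the table beyond one end of the ledge, with its centre 320 to 410 mm from the ledge's centre, at the ledge's +y or -y end: this is the end to push towards. Origin at the centre of its underside. Not to be moved.
- flask: Tall round steel jug with a black handle, 106 mm in diameter, 207 mm high, on the table beyond the other end of the ledge. Origin at the centre of its underside. Bystander.
- mould_a: Small round steel cup, 50 mm in diameter and 50 mm high, standing on the near part of the ledge's top close to its +y end; the board passes behind it only when it is flush with the upstand. Origin at the centre of its underside. Bystander.
- mould_b: The same cup near the ledge's -y end. Bystander.
- beaker_a: Tall steel measuring cup, 72 mm in diameter and 120 mm high, with a handle on its far side, on the table behind the ledge (beyond the upstand), on its +y half. Origin at the centre of its underside. Bystander.
- beaker_b: The same, behind the ledge's -y half. Bystander.
- pot: Low round white dish, 90 mm in diameter, 50 mm high, on the table between the robot and the ledge. Origin at the centre of its underside. Bystander.
Mind the look-alikes: they are no part of the job. There is more than one size of the board; the job needs the smallest.

How it is judged:
By the outcome, as a careful person would: the job done as asked, in the order asked, and still so for the second after the job is handed in, with the robot touching nothing.
It also fails if it takes over 53 s, if anything falls off the work surface, if the arm or the gripper's body presses on something with over 40 N, if the wrist force passes 120 N, or if a joint passes its speed limit or range.

ROBOT

A 7-joint arm with a two-finger parallel gripper is mounted at the origin on the work surface. World frame = base frame: x ahead of the robot, y to its left, z up, the work surface at z = 0. Lengths are in m, angles in rad, forces in N, time in s.
With the tool pointing down it reaches from about 0.4 to 0.9 m from the base axis. Payload 5.6 kg.
Tool frame: the origin (TCP) lies midway between the tips of the shut fingers; the grasp point (between the pads) lies 19 mm behind it; z points along the fingers, y is the line along which they close (so a half turn about z gives the same grasp; the last joint's range is limited). The gripper opens to 92 mm and grips with 3 to 60 N. Pads are 20 mm wide; open, the fingers measure 128 mm over their backs; the gripper's body (75 mm by 189 mm) begins 69 mm behind the grasp point.
Start: joints at [1.1, 0.468, -0.012, 1.603, 0.006, 1.071, -0.056], TCP at [0.27, -0.591, 0.215] pointing down, gripper open.
Joint ranges: [-2.53, 2.53], [-0.31, 2.02], [-1.57, 1.55], [0.28, 2.44], [-1.29, 4.43], [0.15, 1.84], [-2.92, 2.92]. Speed limits (rad/s): [2.57, 2.57, 3.14, 3.14, 3.14, 3.14, 3.14].

INTERFACE

Orientations are given as a 3x3 rotation matrix whose columns are the frame's x, y, z axes.
In Python, from station import env, effector, solver, viewer, workorder, search_frame, tip_of gives the robot as it stands. Calls block until the motion is done:
- env.reach(position, orientation): joint-space move of the TCP to a pose.
- env.movel(position, frame=None, rate=0.15): straight line of the TCP; frame=None keeps the orientation; rate is the mean speed in m/s.
- env.goto_joints(angles): joint-space move.
- effector.release() and effector.grasp(squeeze=None): open the fingers fully, or close them until they stop; squeeze is the grip in N (None keeps the last).
- env.pause(seconds).
- solver.inverse_kinematics(position, orientation): joint angles nearest the present ones, or None.
- env.sense(): the state.
- viewer.read_camera(name): name is "scene" or "top"; returns (picture, depth): 400x640x3 uint8, red, green, blue; 400x640 float32, m along the optical axis (not along the pixel's ray), 0 where there is no reading.
- viewer.camera_info(name): a dict with "intrinsics" (3x3 intrinsics, pixels), "eye" and "rotation" of the camera in the world. Camera axes: x right, y up, looking along -z (the intrinsics and any distortion apply to the point x, -y, -z); pixel columns grow to the right and rows downward; lengths in m; the calibration is good to about 2 mm. A picture is of the moment at which its call begins. camera_info takes no time and is no camera call.
A pose or a line that the arm cannot do raises env.PlanningError and nothing moves.
- workorder.finish_job(): hands the job in; it is judged then, once.
Trained networks look in the newest picture that a camera, given by its name, has taken for a name from the list of things; names that differ only in an ending like _2 or _b are one class to them, and where a whole thing is asked for, a point or a joint stands for the part that bears it (a point fixed in the world has none). Each returns a list of dicts, best first, with "score" (0 to 1); they miss things now and then, are a little off and sometimes report something else, mostly with a low value. They report only what shows in the picture. A call takes as long as a camera call. They do not tell look-alikes from the thing itself.
- search_frame(camera, name): "at" ([x, y, z] in m, in world coordinates, good to about 4 mm: the middle of the surface that is visible of it).
- tip_of(camera, name): "at" ([x, y, z] in m, in world coordinates, good to about 4 mm: a listed point, or the origin of a listed thing).
The state is a dict: "t": time; "joint_positions": joint angles; "joint_velocities": joint speeds; "tau": joint torques, N m; "ee_pos": TCP position; "tcp_rot": TCP orientation; "wrist_force": force on the tool from outside, world axes, zero at the start; "moment": the same for the moment, N m; "gripper_width": finger opening in m; "grasp_force": force on a finger pad.
Only numpy, scipy, OpenCV 4.12 (cv2) and the standard library are available. Lean on these libraries where they do the work, as an engineer would, in place of code of your own. Each camera call takes 0.05 s, during which the arm holds its last target. There are 200 camera calls.

## Working session

There is one attempt and no reset: what is moved stays moved. The work goes in short steps, each a Python script; the robot and the scene stay as the last script left them, time stands still between calls to the robot, and variables do not carry over. Pictures are saved under pics/ and viewed, at most 10 in all, crops included, and the job is handed in when it is done.

```bash
mkdir -p pics; cat > h.py <<'E'
import numpy as np, cv2
from station import env, effector, solver, viewer, workorder, search_frame, tip_of
def cloud(name):
    im,d=viewer.read_camera(name); c=viewer.camera_info(name); K=np.array(c["intrinsics"])
    v,u=np.mgrid[:d.shape[0],:d.shape[1]]
    p=np.stack([(u-K[0,2])/K[0,0]*d,-(v-K[1,2])/K[1,1]*d,-d],-1)
    return im,d,p@np.array(c["rotation"]).T+np.array(c["eye"])
def save(im,n): cv2.imwrite(f"pics/{n}.png",im[:,:,::-1])
E
python3 - <<'E'
from h import *
for n in("scene","top"):
    im,d,P=cloud(n); save(im,n+"0"); np.savez(n+"0.npz",im=im,d=d,P=P)
    print(n,{k:np.round(v,3).tolist() if not isinstance(v,str) else v for k,v in viewer.camera_info(n).items()})
    for t in "board ledge tub flask mould_a beaker_a pot".split():
        for f in(search_frame,tip_of): print(t,f.__name__,[(np.round(r["at"],3).tolist(),round(r["score"],2)) for r in f(n,t)])
print(env.sense()["t"])
E
```

```text
scene {'intrinsics': [[405.428, 0.0, 323.43], [0.0, 405.428, 198.444], [0.0, 0.0, 1.0]], 'eye': [1.278, 0.093, 1.077], 'rotation': [[-0.083, -0.782, 0.617], [0.997, -0.069, 0.045], [0.007, 0.619, 0.785]]}
board call [([0.573, 0.09, 0.087], 0.8), ([0.328, 0.301, 0.015], 0.7), ([0.235, -0.303, 0.016], 0.57)]
board call [([0.567, 0.087, 0.078], 0.82), ([0.317, 0.303, 0.001], 0.73), ([0.225, -0.306, 0.001], 0.63)]
ledge call [([0.583, 0.031, 0.077], 0.96)]
ledge call [([0.561, 0.055, 0.0], 0.58)]
tub call [([0.545, -0.315, 0.03], 0.81)]
tub call [([0.54, -0.312, -0.001], 0.61)]
flask call [([0.656, 0.378, 0.126], 0.87)]
flask call [([0.621, 0.394, 0.001], 0.65)]
mould_a call [([0.526, 0.275, 0.113], 0.7)]
mould_a call [([0.474, -0.139, 0.078], 0.8), ([0.53, 0.273, 0.08], 0.62)]
beaker_a call [([0.719, -0.064, 0.084], 0.9), ([0.719, 0.117, 0.086], 0.6)]
beaker_a call [([0.73, 0.122, -0.002], 0.96), ([0.711, -0.064, -0.0], 0.79)]
pot call [([0.337, -0.01, 0.022], 0.94)]
pot call [([0.353, -0.008, -0.005], 0.62)]
top {'intrinsics': [[444.142, 0.0, 320.597], [0.0, 444.142, 202.529], [0.0, 0.
[... 347 characters left out ...]
([0.566, 0.016, 0.078], 0.89)]
ledge call [([0.561, 0.058, -0.004], 0.77)]
tub call [([0.538, -0.314, 0.021], 0.7)]
tub call [([0.533, -0.307, 0.0], 0.77)]
flask call [([0.603, 0.371, 0.127], 0.82)]
flask call [([0.624, 0.387, -0.002], 0.56)]
mould_a call [([0.477, -0.145, 0.103], 0.74), ([0.534, 0.282, 0.104], 0.58)]
mould_a call [([0.533, 0.278, 0.077], 0.71), ([0.476, -0.143, 0.08], 0.61), ([0.713, -0.065, 0.003], 0.56)]
beaker_a call [([0.746, 0.12, 0.08], 0.96), ([0.728, -0.065, 0.081], 0.64)]
beaker_a call [([0.732, 0.122, 0.003], 0.7), ([0.711, -0.062, -0.001], 0.69)]
pot call [([0.352, -0.006, 0.008], 0.9), ([0.532, 0.283, 0.106], 0.25)]
pot call [([0.349, -0.009, -0.002], 0.75)]
1.5
```

```bash
ls; ls pics
```

```text
h.py
pics
scene0.npz
top0.npz
scene0.png
top0.png
```

View pics/top0.png

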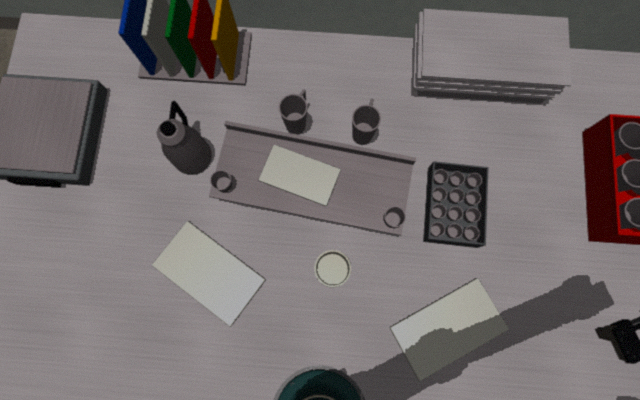

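View pics/scene0.png

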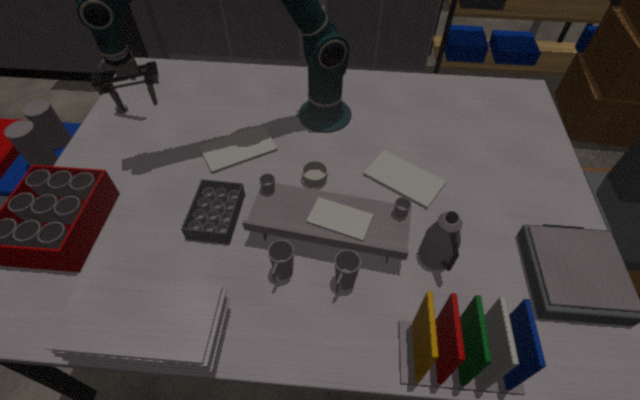

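```bash
cat >> h.py <<'E'
def measure(P,im,yaw0=-0.13):
    """board rectangle, upstand line, from cloud"""
    z=P[...,2]; x=P[...,0]; y=P[...,1]; reg=(x>.38)&(x<.8)&(y>-.4)&(y<.4)
    w=im.min(-1)
    out={}
    m=reg&(z>.104)&(z<.117)&(x>.55)
    q=P[m][:,:2]; 
    if len(q)>20: out["up"]=(len(q),cv2.minAreaRect(q.astype(np.float32)))
    m=reg&(z>.085)&(z<.097)&(w>150)
    lab=cv2.connectedComponentsWithStats(m.astype(np.uint8),connectivity=4)
    i=1+np.argmax(lab[2][1:,4]); q=P[lab[1]==i]
    out["board"]=(len(q),cv2.minAreaRect(q[:,:2].astype(np.float32)),np.median(q[:,2]))
    m=reg&(z>.07)&(z<.085); out["top"]=(m.sum(),cv2.minAreaRect(P[m][:,:2].astype(np.float32)),np.median(z[m]))
    return out
E
python3 - <<'E'
from h import *
for n in("scene","top"):
    a=np.load(n+"0.npz"); 
    for k,v in measure(a["P"],a["im"]).items(): print(n,k,v)
    im,P=a["im"],a["P"]; z=P[...,2]
    b=(abs(P[...,0]-.567)<.02)&(abs(P[...,1]-.088)<.02)&(z>.07); print(im[b].mean(0),np.percentile(z[b],[5,50,95]))
E
```

```text
Traceback (most recent call last):
  File "h.py", line 19, in measure
    i=1+np.argmax(lab[2][1:,4]); q=P[lab[1]==i]
        ~~~~~~~~~^^^^^^^^^^^^^^
ValueError: attempt to get argmax of an empty sequence
```

Top view: the small board is at about (300,175) on the ledge. The tub is at (457,205), the -y end. The cups are at (223,181) and (394,217), and the bigger boards on the table are look-alikes. Scene view agrees (board at (340,218), tub at (215,210)). Next I'll segment by ray/plane projection.

```bash
python3 - <<'E'
s=open('h.py').read(); s=s[:s.index('def measure')]
s+='''
def plane(name,uv,h):
    c=viewer.camera_info(name); K=np.array(c["intrinsics"]); uv=np.asarray(uv,float)
    r=np.c_[(uv[:,0]-K[0,2])/K[0,0],-(uv[:,1]-K[1,2])/K[1,1],-np.ones(len(uv))]@np.array(c["rotation"]).T
    e=np.array(c["eye"]); return (e+r*((h-e[2])/r[:,2])[:,None])[:,:2]
def board(name,im,P,thr=150,c0=(.567,.088)):
    """board top outline at z=.09: centre, length, width, yaw of long side (as board yaw)"""
    m=((im[...,1]>thr)&(P[...,2]>.06)&(P[...,2]<.12)).astype(np.uint8)
    n,l,st,ce=cv2.connectedComponentsWithStats(m,connectivity=4)
    i=1+np.argmax(st[1:,4]); v,u=np.nonzero(l==i)
    q=plane(name,np.c_[u,v],.09).astype(np.float32); r=cv2.minAreaRect(q)
    b=cv2.boxPoints(r); e=[b[1]-b[0],b[2]-b[1]]; e=max(e,key=np.linalg.norm); e=e*np.sign(e[1])
    return len(q),q.mean(0),r[0],sorted(r[1]),np.arctan2(-e[0],e[1])
'''
open('h.py','w').write(s)
E
python3 - <<'E'
from h import *
for n in("scene","top"):
    a=np.load(n+"0.npz");im,P=a["im"],a["P"]; z=P[...,2]
    b=(abs(P[...,0]-.567)<.02)&(abs(P[...,1]-.088)<.02)&(z>.05); print(n,im[b].mean(0),np.percentile(z[b],[5,50,95]))
    b=(abs(P[...,0]-.52)<.02)&(abs(P[...,1]+.05)<.05)&(z>.05);print("ledge",b.sum(),im[b].mean(0),np.percentile(z[b],[5,50,95]))
    t=np.clip((im[(P[...,2]>.06)&(abs(P[...,0]-.567)<.02)&(abs(P[...,1]-.088)<.02)][:,1].mean()+im[b][:,1].mean())/2,0,255)
    print(t,board(n,im,P,t))
    m=(z>.055)&(z<.098)&(P[...,0]>.4)&(P[...,0]<.7)&(abs(P[...,1]-.055)<.28)
    q=P[m][:,:2].astype(np.float32);print("ledge",m.sum(),cv2.minAreaRect(q),q.mean(0))
    m=(z>.097)&(z<.125)&(P[...,0]>.56)&(P[...,0]<.7)&(abs(P[...,1]-.055)<.26)
    q=P[m][:,:2];print("up",m.sum(),np.polyfit(q[:,1],q[:,0],1),q.mean(0))
    x,y,w,h=((225,175,200,90) if n=="scene" else (200,110,230,140))
    save(cv2.resize(im[y:y+h,x:x+w],None,fx=3,fy=3,interpolation=cv2.INTER_CUBIC),n+"crop")
E
```

```text
scene [124.80555556 121.125      115.04166667] [0.08774806 0.09034131 0.09335015]
ledge 328 [91.18902439 83.77439024 84.5945122 ] [0.07696914 0.08017337 0.08337084]
102.44969512195122 (1587, array([0.5708399 , 0.09134158], dtype=float32), (0.5690109133720398, 0.0902528464794159), [0.09810023754835129, 0.1779756247997284], np.float32(-0.29669157))
ledge 7454 ((0.5911742448806763, 0.05517962574958801), (0.4820895791053772, 0.2506629228591919), 82.990966796875) [0.5702833  0.06158058]
up 1060 [0.09696512 0.65641996] [0.66044557 0.04151602]
top [165.37848606 164.03585657 153.97211155] [0.0861701  0.08967665 0.09252571]
ledge 642 [116.56853583 107.45794393 108.76791277] [0.07649276 0.07931694 0.08248911]
135.74690024946943 (2749, array([0.567343  , 0.09114152], dtype=float32), (0.5680392384529114, 0.09150389581918716), [0.09814679622650146, 0.17780427634716034], np.float32(-0.2980935))
ledge 13877 ((0.591856837272644, 0.057446256279945374), (0.48199084401130676, 0.25074538588523865), 82.83283996582031) [0.5600937  0.05735033]
up 1241 [0.11042446 0.65076781] [0.65545474 0.04244475]
```

View pics/topcrop.png

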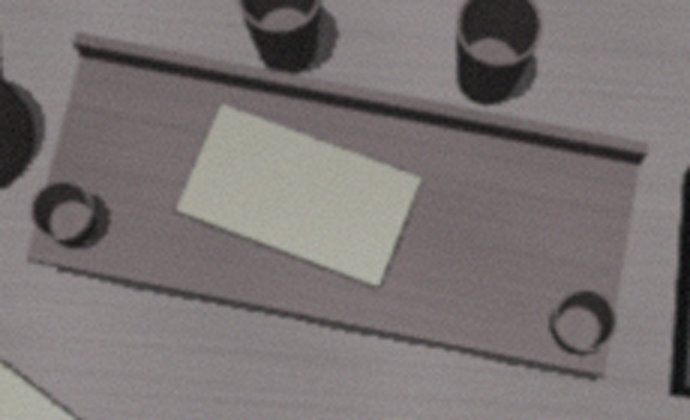

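```bash
cat >> h.py <<'E'
def Rt(yaw): # tool down, tool y along world dir (-sin yaw, cos yaw)
    s,c=np.sin(yaw),np.cos(yaw); y=np.array([-s,c,0]); z=np.array([0,0,-1.]); return np.c_[np.cross(y,z),y,z]
E
python3 - <<'E'
from h import *
u=plane("top",[[226.7,125.7],[415,161.7]],.11); f=plane("top",[[210,197.3],[400.7,235]],.08)
for l in(u,f):
    e=l[0]-l[1]; print(l,np.linalg.norm(e),np.arctan2(-e[0],e[1]))
e=(u[0]-u[1])/np.linalg.norm(u[0]-u[1]);n=np.array([e[1],-e[0]]);print("depth",(u.mean(0)-f.mean(0))@n)
# upstand sub-pixel in both clouds: top strip, points z .106-.116, robust line
for nme in("top","scene"):
    P=np.load(nme+"0.npz")["P"]; m=(P[...,2]>.100)&(P[...,2]<.118)
    d=(P[...,:2]-u.mean(0))@n; s=(P[...,:2]-u.mean(0))@e; m&=(abs(d)<.02)&(abs(s)<.23)
    l=cv2.fitLine(np.c_[s[m],d[m]].astype(np.float32),cv2.DIST_HUBER,0,.01,.01).ravel(); print(nme,m.sum(),l[1]/l[0],np.percentile(d[m],[5,50,95]))
print(Rt(-.14),env.sense()["tcp_rot"])
E
```

```text
[[ 0.67314884  0.27934891]
 [ 0.61405358 -0.18774143]] 0.4708137975059035 -0.1258491924538344
[[ 0.49577014  0.30556684]
 [ 0.43702756 -0.16454575]] 0.47376843604598584 -0.124309979799874
depth 0.17890207678643041
top 954 0.0023559392 [0.00204215 0.00620216 0.01210217]
scene 804 0.004881916 [0.00461873 0.01213365 0.01568403]
[[-0.990216    0.13954311  0.        ]
 [ 0.13954311  0.990216    0.        ]
 [ 0.          0.         -1.        ]] [[ 9.09926871e-01  4.14768713e-01 -5.78409117e-05]
 [ 4.14768714e-01 -9.09926873e-01  2.69563018e-07]
 [-5.25191936e-05 -2.42358832e-05 -9.99999998e-01]]
```

```bash
cat >> h.py <<'E'
L=np.array([.5600,.0566]); YAW=-.127; NX=np.array([np.cos(YAW),np.sin(YAW)]); NY=np.array([-np.sin(YAW),np.cos(YAW)])
def W(x,y,z): return np.r_[L+x*NX+y*NY,z]
def toL(p): d=np.asarray(p)[:2]-L; return np.array([d@NX,d@NY])
def st():
    s=env.sense(); return round(s["t"],2),np.round(toL(s["ee_pos"])*1e3,1),round(s["ee_pos"][2],4),np.round([s["wrist_force"][:2]@NX,s["wrist_force"][:2]@NY,s["wrist_force"][2]],1)
def look(thr=135.7):
    im,d,P=cloud("top"); b=board("top",im,P,thr); print("board n",b[0],"L mm",np.round(toL(b[2])*1e3,1),np.round(np.array(b[3])*1e3,1),"relyaw",round(float(b[4]-YAW),3)); return im
E
python3 - <<'E'
from h import *
R=Rt(YAW+np.pi)
effector.release()
env.reach(W(-.105,.035,.16),R); print(st())
env.movel(W(-.105,.035,.084),rate=.1); f0=st(); print(f0)
env.movel(W(-.034,.035,.084),rate=.06); print(st())
x=-.034
while x<-.016:
    x+=.002; env.movel(W(x,.035,.084),rate=.04); s=st(); print(s)
    if abs(s[3][0]-f0[3][0])>8: break
look()
im=look(); save(im,"push1")
E
```

```text
(4.28, array([-104.6,   34.4]), np.float64(0.16), array([-0.5, -0.9,  0.5]))
(5.19, array([-104.6,   35.3]), np.float64(0.0844), array([ 0.2,  1.2, -0.1]))
(6.53, array([-33.8,  35.3]), np.float64(0.0842), array([ 0.5, -0.7,  0.1]))
(6.78, array([-32.4,  35.2]), np.float64(0.0841), array([-2.8,  0.2,  2.7]))
(7.03, array([-29.9,  35.1]), np.float64(0.084), array([-2.1, -0.3,  2.3]))
(7.28, array([-27.6,  35. ]), np.float64(0.0839), array([-1.5,  0.1,  0.7]))
(7.53, array([-25.6,  35. ]), np.float64(0.084), array([-1.4, -0.1,  0.1]))
(7.78, array([-23.6,  34.9]), np.float64(0.084), array([-0.9,  0.1,  0.7]))
(8.03, array([-22.9,  35. ]), np.float64(0.0839), array([-5.6,  0.5,  2.6]))
(8.28, array([-22.7,  35. ]), np.float64(0.0838), array([-10.3,  -0.1,   7.5]))
board n 1795 L mm [  24.7 -134.8] [116.6 201.4] relyaw -0.03
board n 1805 L mm [  22.4 -141.7] [116.9 184.8] relyaw -0.005
```

View pics/push1.png

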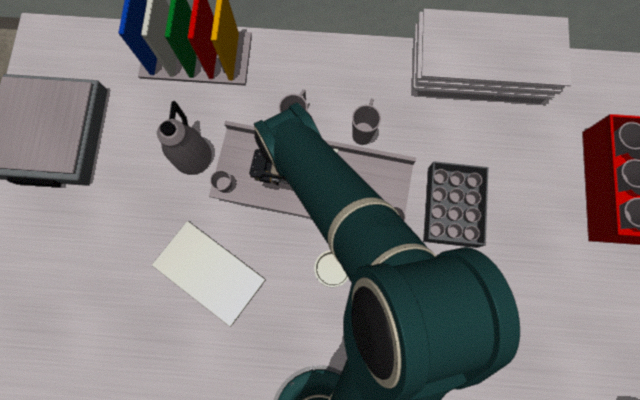

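The arm hides the board; force shows it seated against the upstand. I'll retract and look from the pre-push pose.

```bash
python3 - <<'E'
from h import *
env.movel(W(-.05,.035,.084),rate=.1); env.movel(W(-.05,.035,.16),rate=.15)
q0=env.sense()["joint_positions"]; print(np.round(q0,2))
best=None
for s in(1,-1):
    q=solver.inverse_kinematics(W(.037,.165,.16),Rt(YAW+s*np.pi/2)); print(s,None if q is None else np.round(q,2))
    q2=solver.inverse_kinematics(W(.037,-.105,.084),Rt(YAW+s*np.pi/2)); print(s,None if q2 is None else np.round(q2,2))
    if q is not None and q2 is not None and(best is None or abs(q-q0).max()<best[0]): best=(abs(q-q0).max(),s)
print(best); s=best[1]
effector.grasp(5); env.reach(W(.037,.165,.16),Rt(YAW+s*np.pi/2)); print(st(),env.sense()["gripper_width"])
im=look(); save(im,"b1")
im2,d,P=cloud("scene"); b=board("scene",im2,P,102); print("scene",b[0],toL(b[2])*1e3,b[3],b[4]-YAW)
save(im2[150:280,210:430].repeat(3,0).repeat(3,1),"b1s")
E
```

```text
[ 0.24  0.4  -0.6   1.93  0.29  0.9  -2.2 ]
1 [ 0.38  0.99 -1.33  1.59  0.98  1.36  1.94]
1 [-0.46  0.6   0.66  1.89 -0.49  0.82 -2.81]
-1 [ 0.21  0.72 -0.9   1.6   0.61  1.12 -0.97]
-1 [ 0.64  0.7  -0.82  1.82  0.64  0.91 -0.61]
(np.float64(1.2356690418772744), -1)
(11.96, array([ 36.8, 164.5]), np.float64(0.1598), array([-0.6,  0.4,  0. ])) 0.0004942504572924794
board n 4761 L mm [  4.7 711.8] [191.2 282.6] relyaw -1.214
scene 281 [ 394.13717173 -207.66297117] [0.009336819872260094, 0.19324536621570587] 1.6957499
```

View pics/b1s.png

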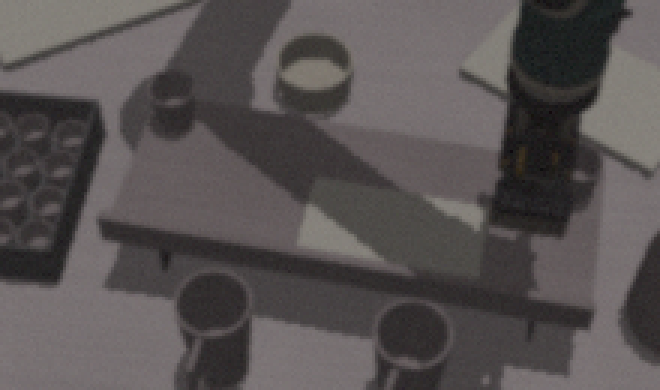

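The board (about (300-490, 180-275) in the crop) looks flush along the upstand, half in the arm's shadow. I'll segment by hue instead of brightness, then push along.

```bash
cat >> h.py <<'E'
def look2(name="top",im=None):
    if im is None: im=viewer.read_camera(name)[0]
    f=cv2.GaussianBlur(im.astype(np.float32),(0,0),1.0); r=(f[...,1]-f[...,2])/f.sum(-1)
    v,u=np.mgrid[:400,:640]; q=plane(name,np.c_[u.ravel(),v.ravel()],.09)
    l=np.c_[(q-L)@NX,(q-L)@NY].reshape(400,640,2)
    m=((r>.008)&(f[...,1]>25)&(abs(l[...,0])<.1)&(abs(l[...,1])<.33)).astype(np.uint8)
    m=cv2.morphologyEx(m,cv2.MORPH_OPEN,np.ones((3,3)))
    n,lab,stt,ce=cv2.connectedComponentsWithStats(m,connectivity=4); k=1+np.argmax(stt[1:,4]); p=l[lab==k]*1e3
    y0,y1=np.percentile(p[:,1],[.3,99.7]); res=[]
    for a in np.arange(y0+12,y1-12,8):
        s=p[abs(p[:,1]-a)<4,0]; res.append((a,s.min(),s.max()))
    res=np.array(res); g=lambda c:np.round([np.median(res[:,c]),np.polyfit(res[:,0],res[:,c],1)[0]],3)
    print(name,"n",len(p),"y",np.round([y0,y1],1),"near x,slope",g(1),"far x,slope",g(2)); return im
E
python3 - <<'E'
from h import *
look2("top",np.load("top0.npz")["im"]); look2("scene",np.load("scene0.npz")["im"])
look2("scene"); im=look2("top"); save(im[110:250,200:430].repeat(3,0).repeat(3,1),"b1t"); print(env.sense()["t"])
E
```

```text
top n 2928 y [-57.5 127.8] near x,slope [-48.213   0.166] far x,slope [53.602  0.165]
scene n 1688 y [-57.6 127. ] near x,slope [-45.508   0.168] far x,slope [59.229  0.17 ]
scene n 1552 y [-45.2 203.1] near x,slope [-8.46   0.018] far x,slope [73.473 -0.314]
top n 873 y [-102.4   -9.6] near x,slope [-47.348  -2.793] far x,slope [98.759 -0.431]
12.1583
```

View pics/b1t.png

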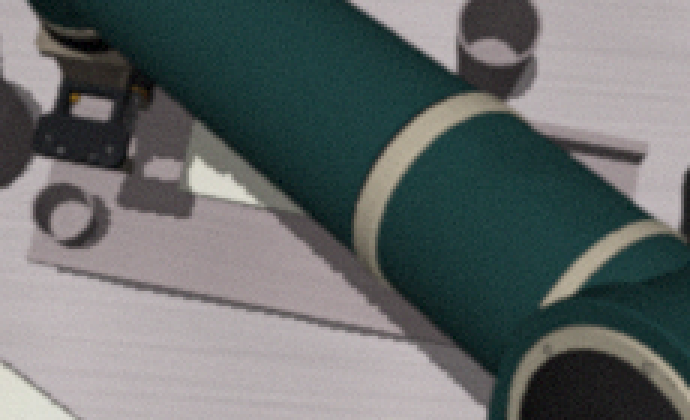

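```bash
python3 - <<'E'
from h import *
env.movel(W(.037,.165,.084),rate=.12); print(st())
env.movel(W(.037,.14,.084),rate=.08); print(st())
for i,y in enumerate(np.linspace(.10,-.06,5)):
    env.movel(W(.038+.0008*i,y,.084),rate=.06); print(st())
im=look2("scene"); save(im[150:280,190:410].repeat(3,0).repeat(3,1),"b2s"); print(env.sense()["t"])
E
```

```text
(12.94, array([ 37.3, 165.5]), np.float64(0.0845), array([-0.6,  0.4,  0.7]))
(13.4, array([ 37.5, 138.6]), np.float64(0.0842), array([ 0.3, -0.6,  0.7]))
(14.22, array([37.7, 99.5]), np.float64(0.0839), array([-1.6,  2.5, -0. ]))
(15.03, array([38.4, 59.2]), np.float64(0.0839), array([-3.2,  3.7, -0.3]))
(15.85, array([39.4, 18.9]), np.float64(0.0839), array([-3.7,  3. , -0.6]))
(16.67, array([ 40.2, -21.1]), np.float64(0.0839), array([-2.7,  4. , -0. ]))
(17.48, array([ 40.9, -61. ]), np.float64(0.0839), array([-3.8,  3.6,  0.7]))
scene n 1159 y [-250.3  -61.5] near x,slope [-10.691   0.174] far x,slope [ 7.3305e+01 -2.5000e-02]
17.5333
```

View pics/b2s.png

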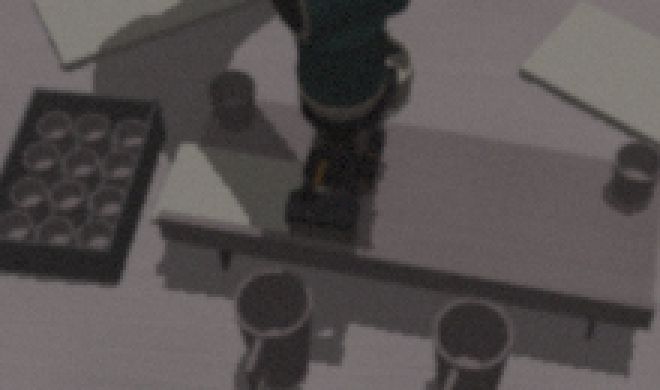

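Board is halfway, leading edge at the tub end, still along the upstand. I'll finish the push, back off and check.

```bash
python3 - <<'E'
from h import *
env.movel(W(.0405,-.111,.084),rate=.05); print(st())
env.movel(W(.037,-.06,.084),rate=.12); env.movel(W(.037,-.06,.2),rate=.2)
env.reach(W(-.05,.25,.30),env.sense()["tcp_rot"]); print(st())
im=look2("scene"); a=im[150:280,190:410].repeat(3,0).repeat(3,1)
im=look2("top"); b=im[110:250,260:480].repeat(3,0).repeat(3,1)
save(cv2.resize(np.r_[a,b],None,fx=.74,fy=.74,interpolation=cv2.INTER_AREA),"b3"); print(env.sense()["t"])
E
```

```text
(18.7, array([  41.1, -111.6]), np.float64(0.0842), array([0.6, 0.3, 0.5]))
(21.28, array([-48.9, 248.2]), np.float64(0.299), array([-0.2, -1.2,  0.6]))
scene n 1492 y [-304.4 -121.9] near x,slope [-10.459   0.023] far x,slope [75.081 -0.144]
top n 3025 y [-301.5 -121.5] near x,slope [-14.991   0.018] far x,slope [8.7984e+01 8.0000e-03]
21.3833
```

View pics/b3.png

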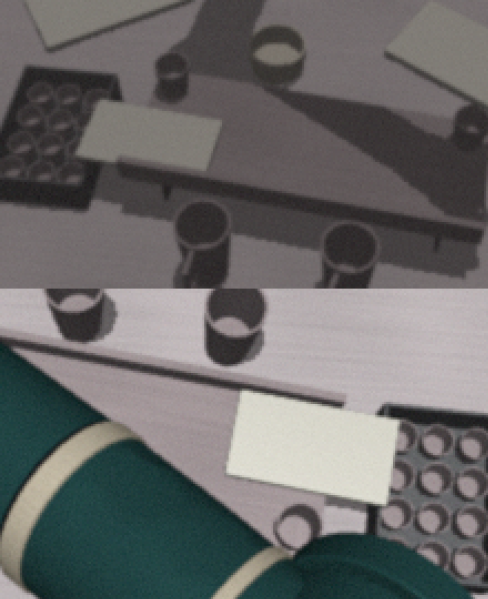

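```bash
python3 - <<'E'
from h import *
def prof(name,im,ys,h,xr):
    """grey along x at ledge-y ys, on plane z=h"""
    c=viewer.camera_info(name);K=np.array(c["intrinsics"])
    Q=np.array([[W(x,y,h) for x in xr] for y in ys]); p=(Q-np.array(c["eye"]))@np.array(c["rotation"])
    u=K[0,0]*p[...,0]/-p[...,2]+K[0,2]; v=-K[1,1]*p[...,1]/-p[...,2]+K[1,2]
    return cv2.remap(cv2.GaussianBlur(im,(0,0),.8).astype(np.float32).mean(-1),u.astype(np.float32),v.astype(np.float32),cv2.INTER_LINEAR)
def edge(name,im,ys,h,x0,x1,sgn):
    xr=np.arange(x0,x1,.0005); g=sgn*np.gradient(prof(name,im,ys,h,xr),axis=1); g[g<0]=0; g=g**2
    x=(g*xr).sum(1)/g.sum(1); l=np.polyfit(ys,x,1); r=x-np.polyval(l,ys); k=abs(r)<2*np.median(abs(r))+3e-4; l=np.polyfit(ys[k],x[k],1)
    return np.round([1e3*np.polyval(l,ys.mean()),l[0]],4),round(1e3*r[k].std(),2)
a=np.load("top0.npz")["im"]
print("upstand near top edge",edge("top",a,np.arange(-.22,.2,.005),.11,.078,.094,1))
print("front ledge edge",edge("top",a,np.arange(-.16,.2,.005),.08,-.104,-.086,1))
im,d=viewer.read_camera("top"); np.save("b3.npy",im)
print("upstand now, seen",edge("top",im,np.arange(-.10,.0,.005),.11,.078,.094,1))
print("board near",edge("top",im,np.arange(-.29,-.13,.005),.09,-.025,-.003,1))
print("board far",edge("top",im,np.arange(-.295,-.245,.005),.09,.077,.098,-1), edge("top",im,np.arange(-.235,-.13,.005),.09,.077,.094,-1))
s,d=viewer.read_camera("scene")
print("scene board near",edge("scene",s,np.arange(-.29,-.13,.005),.09,-.025,-.003,1))
b=np.load("scene0.npz")["im"]
print("scene upstand far edge",edge("scene",b,np.arange(-.22,.2,.005),.11,.088,.106,-1))
E
```

```text
upstand near top edge (array([8.69694e+01, 1.40000e-03]), np.float64(0.15))
front ledge edge (array([-9.17342e+01,  1.90000e-03]), np.float64(0.21))
upstand now, seen (array([8.68822e+01, 1.00000e-03]), np.float64(0.12))
board near (array([-1.26114e+01,  1.25000e-02]), np.float64(0.32))
board far (array([ 8.5226e+01, -3.9300e-02]), np.float64(0.29)) (array([8.5777e+01, 6.0000e-04]), np.float64(0.13))
scene board near (array([-1.14364e+01,  1.10000e-03]), np.float64(0.8))
scene upstand far edge (array([9.82471e+01, 2.80000e-03]), np.float64(0.2))
```

```bash
python3 - <<'E'
from h import *
im=np.load("b3.npy"); K=3
f=cv2.GaussianBlur(im[...,1].astype(np.float32),(0,0),.6)
print("levels",np.round([f[int(v),int(u)] for u,v in [(260+130/2.22,110+90/2.22)]],0))
# sub-pixel iso-contour of the board, upsampled
x0,y0,w,h=350,150,100,70
g=cv2.resize(f[y0:y0+h,x0:x0+w],None,fx=8,fy=8,interpolation=cv2.INTER_CUBIC)
for thr in(150,160,170,180):
    c=max(cv2.findContours((g>thr).astype(np.uint8),cv2.RETR_EXTERNAL,cv2.CHAIN_APPROX_NONE)[0],key=cv2.contourArea)[:,0]
    uv=(c+.5)/8-.5+[x0,y0]; q=plane("top",uv,.09); l=np.c_[(q-L)@NX,(q-L)@NY]*1e3
    o=[thr,len(l)]
    for nm,ax,lo,hi in(("near",0,-30,0),("far",0,75,100),("lead",1,-315,-290),("trail",1,-130,-110)):
        m=(l[:,ax]>lo)&(l[:,ax]<hi)&((l[:,1]>-292)&(l[:,1]<-130) if ax==0 else (l[:,0]>0)&(l[:,0]<75))
        if m.sum()>20:
            k=np.polyfit(l[m,1-ax],l[m,ax],1); r=abs(l[m,ax]-np.polyval(k,l[m,1-ax])); t=r<1.0; k=np.polyfit(l[m,1-ax][t],l[m,ax][t],1)
            o.append((nm,round(k[0],4),round(np.median(l[m,ax]),1),round(t.mean(),2)))
    print(o)
E
```

```text
levels [148.]
[150, 3238, ('near', np.float64(-0.0023), np.float64(-13.7), np.float64(1.0)), ('far', np.float64(-0.0212), np.float64(85.5), np.float64(0.41)), ('lead', np.float64(-0.0062), np.float64(-301.9), np.float64(0.26)), ('trail', np.float64(0.0447), np.float64(-119.5), np.float64(0.35))]
[160, 2812, ('near', np.float64(-0.0008), np.float64(-13.1), np.float64(1.0)), ('far', np.float64(-0.0183), np.float64(85.1), np.float64(0.44)), ('lead', np.float64(-0.0087), np.float64(-301.2), np.float64(0.79)), ('trail', np.float64(-0.0016), np.float64(-121.0), np.float64(1.0))]
[170, 2794, ('near', np.float64(0.0), np.float64(-12.6), np.float64(1.0)), ('far', np.float64(-0.0203), np.float64(84.7), np.float64(0.43)), ('lead', np.float64(-0.0056), np.float64(-300.4), np.float64(0.92)), ('trail', np.float64(-0.0022), np.float64(-121.8), np.float64(1.0))]
[180, 2951, ('near', np.float64(0.0007), np.float64(-12.1), np.float64(1.0)), ('far', np.float64(-0.0335), np.float64(84.3), np.float64(0.36)), ('lead', np.float64(-0.0003), np.float64(-299.8), np.float64(0.98)), ('trail', np.float64(-0.0034), np.float64(-122.5), np.float64(1.0))]
```

Contour fits show the board within about 2 mrad of the upstand. Its near side is at -12.8 mm, which puts the far side at 87.2 mm against the upstand face at 87.0 mm, so it is flush. The overhang is about 61 mm, and nothing else has moved.

```bash
python3 -c "
from h import *
print(st()); print(workorder.finish_job())"
```

```text
(21.48, array([-49. , 248.5]), np.float64(0.2995), array([1.3, 0. , 1. ]))
the job is handed in; nothing more can be done
None
```

The job is handed in at 21.5 s: by my last camera measurement the board lies flat and flush with the upstand, with about 61 mm (a third of its length) sticking out past the tub end, and I saw nothing else disturbed.

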